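# Lay out the portioning station

## Task

Lay out the dessert portioning station: stand the open steel ring in the middle bay of the three-bay tray with the pusher standing upright inside the ring, the empty square baking tin in the bay in front of the ring (the bay nearest the robot), and the shaker in the bay behind the ring (farthest from the robot); stand the white ramekin in the middle of the scale's platform. Everything ends upright and flat on the floor of its place, and the lidded glass jar among the things is left standing where it is.

Things in the scene. Friction and masses are not known exactly. Their poses are not given: they have to be found in the camera images.
- tray: Low fixed aluminium tray, 268 (its x) x 92 (y) x 11 mm, on the left or right of the work area. Three 84 x 84 mm bays in a row along x, centres at x = -88 (nearest robot), 0, +88 mm (farthest). Floor 3 mm thick; walls and ribs 4 mm thick, rising 8 mm above the floor. Origin: centre of the underside; x points away from the robot, up to 0.2 rad askew.
- scale: White fixed kitchen scale, on the side opposite the tray. Flat steel platform 134 (x) x 144 (y) mm, top 55 mm above the table, does not give. Origin on the table right below the platform centre. Body spans x -125 to +75, y -73 to +73 mm; the black display, 45 mm high, is in front of the platform (-x, towards the robot, up to 0.2 rad askew).
- ring: Plain thin-walled steel pastry ring, open at top and bottom: outer diameter 64 mm, inner 59 mm, 50 mm tall, about 90 g. Round; origin at the centre of its underside, z up. Loose, starts upright on the table.
- pusher: Pusher for the ring: steel disc 48 mm in diameter, 6 mm thick, a 10 mm stem, and a black upright handle 22 mm in diameter from 60 to 100 mm above the underside; about 180 g. Fits in the ring with 5 mm of play all round. Round; origin at the centre of its underside, z up. Loose, starts upright on the table.
- tin: Small dark steel baking tin, an open square box with a closed bottom: 56 x 56 mm outside (sides along its x and y), 55 mm tall, walls 3 mm, about 110 g. Origin at the centre of its underside, z up. Loose, starts upright on the table, sides turned up to 0.4 rad from the table's. May stand in its bay at any turn.
- shaker: Closed steel sugar shaker: cylinder 52 mm in diameter (a dark band of 55 mm from 58 to 68 mm up, look only), with a domed top with small holes, 84 mm tall, straight sides up to 66 mm; about 200 g. Round; origin at the centre of its underside, z up. Loose, starts upright on the table.
- ramekin: White porcelain ramekin, an open fluted cup: diameter 58 mm at the bottom and 62 mm at the rim, 45 mm tall, about 160 g. Round; origin at the centre of its underside, z up. Loose, starts upright on the table.
- jar: Lidded amber glass jar, 58 mm in diameter and 85 mm tall, 300 g, standing among the things; not to be moved. Origin at the centre of its underside, z axis up.
Things that resemble listed ones, but are neither listed nor needed, are in the scene too. Leave any orange look-alike of the scale alone.

How it is judged:
By the outcome, as a careful person would: the job done as asked, in the order asked, and still so for the second after the job is handed in, with the robot touching nothing.
It also fails if it takes over 115 s, if anything falls off the work surface, if the arm or the gripper's body presses on something with over 40 N, if the wrist force passes 120 N, or if a joint passes its speed limit or range.

## Robot

A 6-joint arm with a two-finger parallel gripper is mounted at the origin on the work surface. World frame = base frame: x ahead of the robot, y to its left, z up, the work surface at z = 0. Lengths are in mm, angles in degrees, forces in N, time in s.
With the tool pointing down it reaches from about 300 to 850 mm from the base axis. Payload 4.2 kg.
Tool frame: the origin (TCP) lies on the centre line of the jaws, within the pads' length; the fingertips stand 14 mm ahead of it and the grasp point (between the pads) lies 5 mm behind it (env.finger_overhang is the z of the fingertips in the tool frame, in mm); z points along the fingers, y is the line along which they close (so a half turn about z gives the same grasp; the last joint's range is limited). The gripper opens to 91 mm and grips with 3 to 60 N. Pads are 32 mm wide; open, the fingers measure 118 mm over their backs; the gripper's body (76 mm by 178 mm) begins 60 mm behind the grasp point.
Start: joints at [-75.802, 18.312, 89.639, -0, 72.044, -1.146], TCP at [152.153, -554.519, 227.976] pointing down, gripper open.
Joint ranges: [-177.97, 177.97], [-48.28, 115.42], [12.27, 149.76], [-77.06, 257.06], [2.81, 150.46], [-146.56, 146.56]. Speed limits (degrees/s): [147.25, 147.25, 180, 180, 180, 180].

## Interface

Orientations are given as [roll, pitch, yaw] about the fixed x, y, z axes, in that order (R = Rz(yaw) Ry(pitch) Rx(roll)).
In Python, from workcell import sensors, viewer, env gives the robot as it stands. The module is installed in compiled form; this text tells all that it offers.
- The arm moves only by the tool step_arm, never from a script. Its argument "plan" is one flat list of numbers, 6 for each row, row after row: the shift along the tool's x, y, z in cm, then the turn, a rotation vector about the tool's x, y, z in rad. In form: [x, y, z, wx, wy, wz, x, y, z, wx, wy, wz, ...]. A call has 1 to 5 rows; each row shifts and turns the commanded pose from where the row before left it, along the tool's axes as they then stand; what a row does not reach is not made up. A row lasts 1/12 s, in which the tool goes at most 41.7 mm and 7.16 degrees, less where a joint would pass 70% of its speed; a pose out of reach is approached as far as the arm can. A call is refused whole if a number of a shift passes 4.17 or a number of a turn 0.125, either way. A call with a gripper value outside its range is refused whole. "hand" is the finger opening in cm, from 0 to 9.12, set as the call begins (left out, the last holds). The fingers move at their own pace and stop on an object; "newtons" is the grip in N (left out, the last holds). Time passes only in rows, so rows that do not move let the fingers close. It gives the time, the measured TCP pose, the force, the opening and the grip force at its end, in the units of the state.
- sensors.state(): the state, without advancing time (a new reading comes with each control period).
- viewer.grab_frame(name): name is "scene" or "top" or "wrist"; returns a dict with "img" (400x640x3 uint8, red, green, blue), "fx", "fy", "cx", "cy" (pixels), "position" and "attitude" of the camera in the world. Camera axes: x right, y down, z forward; pixel columns grow to the right and rows downward; lengths in mm; the calibration is good to about 2 mm. The wrist camera is an equidistant fisheye: a pixel r from the principal point sees the ray r / f radians off the axis. A picture is of the moment at which its call begins. There is no depth.
- env.job_done(): hands the job in; it is judged then, once.
Trained networks look in a picture, given as the dict that the camera call returned (one of the last four; its "shot" number tells which), for a name from the list of things; names that differ only in an ending like _2 or _b are one class to them, and where a whole thing is asked for, a point or a joint stands for the part that bears it (a point fixed in the world has none). Each returns a list of dicts, best first, with "score" (0 to 1); they miss things now and then, are a little off and sometimes report something else, mostly with a low value. They report only what shows in the picture. A call takes as long as a camera call. They do not tell look-alikes from the thing itself.
- viewer.boxes_of(name, picture): "location" ([column, row] in pixels, amid what is visible of it).
- viewer.pinpoint(name, picture): "location" ([column, row] in pixels: a listed point, or the origin of a listed thing).
The state is a dict: "time_s": time; "qpos": joint angles; "qvel": joint speeds; "effort": joint torques, N m; "ee_pos": TCP position; "ee_rot": TCP orientation; "force": force on the tool from outside, world axes, zero at the start; "torque": the same for the moment, N m; "gripper_width": finger opening in mm; "gripper_force": force on a finger pad.
Only numpy, scipy, OpenCV 4.12 (cv2) and the standard library are available. Lean on these libraries where they do the work, as an engineer would, in place of code of your own. Each camera call takes 0.05 s, during which the arm holds its last target. There are 200 camera calls.

## Working session

There is one attempt and no reset: what is moved stays moved. The work goes in short steps, Python scripts to look and compute and a tool call to move; the robot and the scene stay as the last step left them, time stands still between calls to the robot, and variables do not carry over. Pictures are saved under pics/ and viewed, at most 14 in all, crops included, and the job is handed in when it is done.

Besides the shell and the picture viewer there is one more tool, called after "Call:" by a JSON object that holds its "method" and its "body", one argument or row to a line. step_arm: Moves the arm, as the interface text tells. Its arguments: {"type":"object","properties":{"plan":{"type":"array","items":{"type":"number"}},"hand":{"type":"number"},"newtons":{"type":"number"}},"required":["plan"]}

```bash
mkdir -p pics; cat > h.py <<'E'
import numpy as np, cv2
from scipy.spatial.transform import Rotation as R
from workcell import sensors, viewer, env
def cam(p):
    a=np.array(p["attitude"],float)
    return a
E
python3 - <<'E'
from h import *
for n in ("top","scene"):
    p=viewer.grab_frame(n); cv2.imwrite(f"pics/{n}0.png",p["img"][:,:,::-1])
    print({k:v for k,v in p.items() if k!="img"})
    for t in "tray scale ring pusher tin shaker ramekin jar".split():
        print(t,[(np.round(d["location"]).tolist(),round(d["score"],2)) for d in viewer.pinpoint(t,p)][:5])
print(sensors.state())
E
```

```text
{'fx': 520.0347702347746, 'fy': 520.0347702347746, 'cx': 312.7462823758681, 'cy': 195.59794470992506, 'position': array([ 349.35260285,  -29.57188778, 1281.76481279]), 'attitude': array([-175.41001549,   -0.55891667,  -88.67707571]), 'shot': 1}
tray [([178.0, 163.0], 0.78)]
scale [([460.0, 283.0], 0.84)]
ring [([273.0, 203.0], 0.59)]
pusher [([332.0, 104.0], 0.59)]
tin [([321.0, 206.0], 0.69)]
shaker [([276.0, 105.0], 0.8)]
ramekin [([272.0, 155.0], 0.96), ([272.0, 202.0], 0.74)]
jar [([329.0, 163.0], 0.9)]
{'fx': 475.1958096892771, 'fy': 475.1958096892771, 'cx': 310.9179347495342, 'cy': 199.36919148782425, 'position': array([1096.76877377, -505.96394593, 1133.31771551]), 'attitude': array([-1.43761134e+02,  8.66290602e-02,  5.37110509e+01]), 'shot': 2}
tray [([410.0, 171.0], 0.87), ([357.0, 213.0], 0.69)]
scale [([165.0, 226.0], 0.87), ([240.0, 272.0], 0.64)]
ring [([333.0, 186.0], 0.67), ([412.0, 171.0], 0.6)]
pusher [([313.0, 238.0], 0.68), ([347.0, 272.0], 0.6)]
tin [([300.0, 210.0], 0.79)]
shaker [([389.0, 248.0], 0.82)]
ramekin [([359.0, 216.0], 0.9)]
jar [([317.0, 238.0], 0.61)]
{'time_s': 0.9, 'qpos': array([-7.58037713e+01,  1.83114227e+01,  8.96398332e+01, -1.38196866e-03,
        7.20409988e+01, -1.14497811e+00]), 'qvel': array([-0.17666643,  0.01396805, -0.01781065, -0.03672644,  0.0321635 ,
       -0.01487773]), 'effort': array([-2.39683495e-04, -4.12344074e+01, -2.32230628e+01,  7.28729437e-02,
        3.75951233e-02,  1.31311862e-05]), 'ee_pos': array([ 152.13450002, -554.53407987,  227.97506071]), 'ee_rot': array([1.79992282e+02, 1.46920091e-03, 1.53416327e+01]), 'force': array([ 0.30919484,  0.09331366, -0.16616032]), 'torque': array([-0.02835998, -0.02450767,  0.00843078]), 'gripper_force': 0.0, 'gripper_width': 91.01806170147658}
```

View both.

View pics/top0.png

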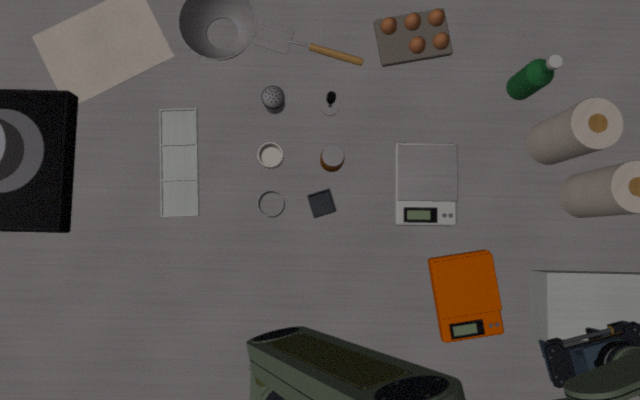

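View pics/scene0.png

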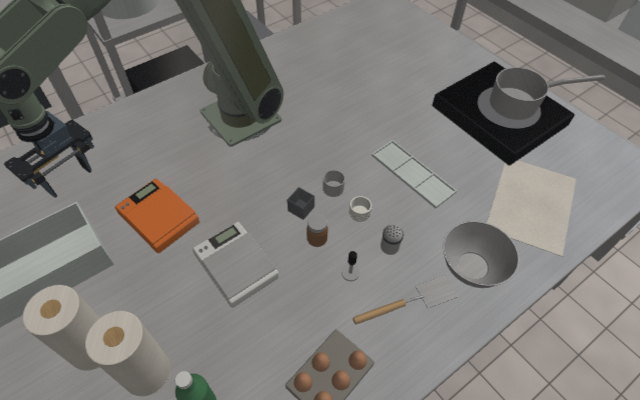

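```bash
cat > h.py <<'E'
import numpy as np, cv2
from scipy.spatial.transform import Rotation as R
from workcell import sensors, viewer, env
def rot(e): return R.from_euler('xyz',e,degrees=True).as_matrix()
def world(p,uv,z,fish=False):
    x=(uv[0]-p["cx"])/p["fx"]; y=(uv[1]-p["cy"])/p["fy"]
    if fish:
        r=np.hypot(x,y); s=np.sin(r)/max(r,1e-9); d=np.array([x*s,y*s,np.cos(r)])
    else: d=np.array([x,y,1.])
    d=rot(p["attitude"])@d; c=np.array(p["position"]); return c+d*(z-c[2])/d[2]
def proj(p,X,fish=False):
    c=rot(p["attitude"]).T@(np.array(X,float)-np.array(p["position"]))
    if fish:
        h=np.hypot(c[0],c[1]); t=np.arctan2(h,c[2]); q=c[:2]/max(h,1e-9)*t
    else: q=c[:2]/c[2]
    return np.array([p["cx"]+p["fx"]*q[0],p["cy"]+p["fy"]*q[1]])
E
python3 - <<'E'
from h import *
T={'fx': 520.035,'fy': 520.035,'cx': 312.746,'cy': 195.598,'position':[349.353,-29.572,1281.765],'attitude':[-175.41,-0.5589,-88.677]}
S={'fx': 475.196,'fy': 475.196,'cx': 310.918,'cy': 199.369,'position':[1096.769,-505.964,1133.318],'attitude':[-143.761,0.0866,53.711]}
for n,uv,h in (("ring",(271.5,203),25),("ramekin",(270,154.5),45),("shaker",(273,94),75),("pusher",(330,95),100),("jar",(332.5,155),85),("tin",(321.5,203),27)):
    print(n,"centre",np.round(world(T,uv,h)[:2],0))
for t,a,b in (("tray",(178,163),(410,171)),("scale",(460,283),(240,272)),("ring",(273,203),(333,186)),("pusher",(332,104),(347,272)),("tin",(321,206),(300,210)),("shaker",(276,105),(389,248)),("ramekin",(272,155),(359,216)),("jar",(329,163),(317,238))):
    print(t,"top",np.round(world(T,a,0)[:2],0),"scene",np.round(world(S,b,0)[:2],0))
im=cv2.imread("pics/top0.png")
g=cv2.cvtColor(im,cv2.COLOR_BGR2GRAY)
for nm,(x0,y0,x1,y1),z,th in (("tray",(150,98,210,225),11,135),("plat",(385,135,468,203),55,135)):
    m=cv2.morphologyEx((g[y0:y1,x0:x1]>th).astype(np.uint8),cv2.MORPH_CLOSE,np.ones((5,5)))
    c=max(cv2.findContours(m,0,2)[0],key=cv2.contourArea)
    b=cv2.boxPoints(cv2.minAreaRect(c))+[x0,y0]; W=np.array([world(T,q,z)[:2] for q in b])
    e=W[1]-W[0]; e2=W[2]-W[1]
    print(nm,b.round(1).tolist(),W.mean(0).round(1),np.linalg.norm(e),np.linalg.norm(e2),np.degrees(np.arctan2(e[1],e[0])))
cv2.imwrite("pics/crop.png",cv2.resize(im[75:235,150:470],None,fx=2.5,fy=2.5,interpolation=cv2.INTER_CUBIC))
E
```

```text
ring centre [430.  60.]
ramekin centre [545.  65.]
shaker centre [685.  60.]
pusher centre [679. -73.]
jar centre [541. -83.]
tin centre [433. -61.]
tray top [526. 296.] scene [520. 295.]
scale top [ 247. -405.] scene [ 507. -309.]
ring top [432.  58.] scene [425.  68.]
pusher top [684. -83.] scene [676. -80.]
tin top [427. -61.] scene [438. -64.]
shaker top [678.  58.] scene [687.  59.]
ramekin top [551.  64.] scene [556.  61.]
jar top [535. -78.] scene [544. -81.]Traceback (most recent call last):
  File "<stdin>", line 12, in <module>
ValueError: max() iterable argument is empty
```

```bash
cat > top.py <<'E'
T={'fx': 520.035,'fy': 520.035,'cx': 312.746,'cy': 195.598,'position':[349.353,-29.572,1281.765],'attitude':[-175.41,-0.5589,-88.677]}
E
python3 - <<'E'
from h import *
from top import T
im=cv2.imread("pics/top0.png")
g=cv2.cvtColor(im,cv2.COLOR_BGR2GRAY)
for nm,(x0,y0,x1,y1),z in (("tray",(150,98,210,225),11),("plat",(385,135,468,203),55)):
    s=g[y0:y1,x0:x1]; th,m=cv2.threshold(s,0,1,cv2.THRESH_BINARY+cv2.THRESH_OTSU)
    m=cv2.morphologyEx(m,cv2.MORPH_CLOSE,np.ones((5,5)))
    c=max(cv2.findContours(m,0,2)[0],key=cv2.contourArea)
    b=cv2.boxPoints(cv2.minAreaRect(c))+[x0,y0]; W=np.array([world(T,q,z)[:2] for q in b])
    e=W[1]-W[0]; e2=W[2]-W[1]
    print(nm,th,b.round(1).tolist(),W.mean(0).round(1),np.linalg.norm(e),np.linalg.norm(e2),np.degrees(np.arctan2(e[1],e[0])))
for (x0,y0,x1,y1) in ((302,184,342,222),):
    s=g[y0:y1,x0:x1]; th,m=cv2.threshold(s,0,1,cv2.THRESH_BINARY_INV+cv2.THRESH_OTSU)
    c=max(cv2.findContours(m,0,2)[0],key=cv2.contourArea); r=cv2.minAreaRect(c)
    b=cv2.boxPoints(r)+[x0,y0]; W=np.array([world(T,q,30)[:2] for q in b]);e=W[1]-W[0];print("tin",W.mean(0),np.degrees(np.arctan2(e[1],e[0])),r)
cv2.imwrite("pics/crop.png",cv2.resize(cv2.convertScaleAbs(im[75:235,150:470],alpha=1.5),None,fx=2.5,fy=2.5,interpolation=cv2.INTER_CUBIC))
E
```

```text
tray 111.0 [[158.6, 108.2], [195.8, 107.7], [197.3, 215.8], [160.0, 216.3]] [527.7 293.7] 92.08727811004519 268.0896533299489 -87.74650413429879
plat 110.0 [[395.0, 143.0], [454.0, 143.0], [454.0, 202.0], [395.0, 202.0]] [ 509.9 -304. ] 141.38473602452473 141.5071403522747 -88.57477284911229
tin [432.75625576 -60.99197958] -70.1381054546985 ((19.500001907348633, 19.0), (24.349536895751953, 23.71708106994629), 71.56504821777344)
```

View pics/crop.png

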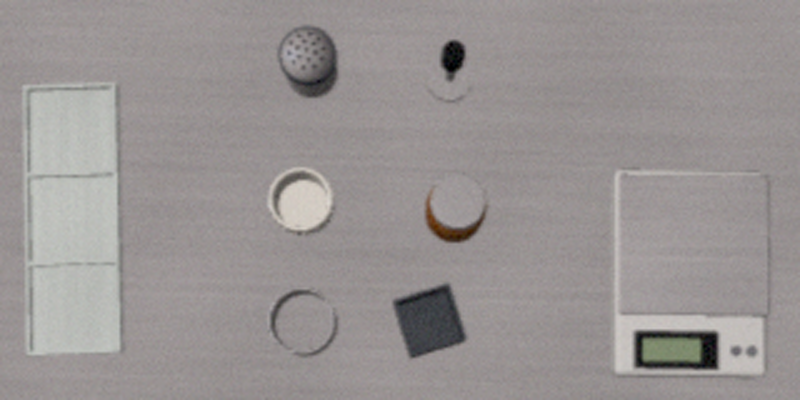

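Call:
{"method": "step_arm", "body": {
  "plan": [0, 0, 0, 0, 0, 0.114, 0, 0, 0, 0, 0, 0.114, 1.51, -3.01, 0, 0, 0, 0, 1.51, -3.01, 0, 0, 0, 0, 1.51, -3.01, 0, 0, 0, 0],
  "hand": 9.1,
  "newtons": 20
}}

```text
time_s: 1.32
ee_pos: [194.0, -461.5, 227.6]
ee_rot: [-180.0, -0.0, 2.2]
force: [0.6, 0.1, 0.6]
gripper_width: 90.7
gripper_force: 0.0
```

Call:
{"method": "step_arm", "body": {
  "plan": [1.51, -3.01, 0, 0, 0, 0, 1.51, -3.01, 0, 0, 0, 0, 1.51, -3.01, 0, 0, 0, 0, 1.51, -3.01, 0, 0, 0, 0, 1.51, -3.01, 0, 0, 0, 0]
}}

```text
time_s: 1.73
ee_pos: [263.6, -307.6, 228.1]
ee_rot: [180.0, -0.0, 2.2]
force: [0.7, 0.2, 0.4]
gripper_width: 90.9
gripper_force: 0.0
```

Call:
{"method": "step_arm", "body": {
  "plan": [1.51, -3.01, 0, 0, 0, 0, 1.51, -3.01, 0, 0, 0, 0, 1.51, -3.01, 0, 0, 0, 0, 1.51, -3.01, 0, 0, 0, 0, 1.51, -3.01, 0, 0, 0, 0]
}}

```text
time_s: 2.15
ee_pos: [333.1, -154.2, 228.3]
ee_rot: [180.0, -0.1, 2.3]
force: [0.0, -0.1, 0.1]
gripper_width: 90.8
gripper_force: 0.0
```

Call:
{"method": "step_arm", "body": {
  "plan": [1.51, -3.01, 0, 0, 0, 0, 1.51, -3.01, 0, 0, 0, 0, 1.51, -3.01, 0, 0, 0, 0, 1.51, -3.01, 0, 0, 0, 0, 1.51, -3.01, 0, 0, 0, 0]
}}

```text
time_s: 2.57
ee_pos: [402.6, -0.6, 228.2]
ee_rot: [180.0, -0.1, 2.3]
force: [1.0, -0.3, -0.3]
gripper_width: 90.8
gripper_force: 0.0
```

Call:
{"method": "step_arm", "body": {
  "plan": [1.51, -3.01, 0, 0, 0, 0, 1.51, -3.01, 0, 0, 0, 0, 0, 0, 0, 0, 0, 0, 0, 0, 0, 0, 0, 0]
}}

```text
time_s: 2.9
ee_pos: [430.2, 60.2, 227.8]
ee_rot: [180.0, 0.0, 2.5]
force: [-0.1, 0.4, -0.6]
gripper_width: 90.7
gripper_force: 0.0
```

```bash
cat >> h.py <<'E'
def to(x,y,z,yaw=None,st=None):
    s=st or sensors.state(); a=s["ee_rot"]; p=np.array(s["ee_pos"])
    M=rot(a); d=M.T@(np.array([x,y,z])-p)/10
    print("at",p.round(1),np.round(a,2),"-> shift cm",d.round(2),"len",np.linalg.norm(d).round(1), "turn",None if yaw is None else R.from_matrix(M.T@rot([180,0,yaw])).as_rotvec().round(4))
E
python3 - <<'E'
from h import *
p=viewer.grab_frame("wrist"); cv2.imwrite("pics/w0.png",p["img"][:,:,::-1])
print({k:v for k,v in p.items() if k!="img"})
for n in ("ring","tin","ramekin","jar","tray"):
    for d in viewer.pinpoint(n,p)[:2]: print(n,np.round(d["location"],1),round(d["score"],2),world(p,d["location"],0,True).round(1))
to(430,60,60,2.25)
print(proj(p,[430,60,50],True))
E
```

```text
{'fx': 309.70691628693146, 'fy': 309.70691628693146, 'cx': 316.24336622829946, 'cy': 199.22651862654308, 'position': array([496.02212689,  63.72677349, 384.85489288]), 'attitude': array([ 1.66145360e+02, -2.59222544e-02, -8.75578116e+01]), 'shot': 3}
tin [408.5 176.2] 0.93 [437.  -58.8   0. ]
ramekin [314.8  87. ] 0.77 [542.5  67.3   0. ]
jar [429.7  97.7] 0.95 [541.3 -80.    0. ]
tray [148.  104.4] 0.56 [524.  293.4   0. ]
at [429.6  58.  228. ] [ 1.7999e+02 -1.0000e-02  2.1800e+00] -> shift cm [ 0.05 -0.2  16.8 ] len 16.8 turn [ 0.0002 -0.0001 -0.0013]
[316.93195371 184.7149936 ]
```

View pics/w0.png

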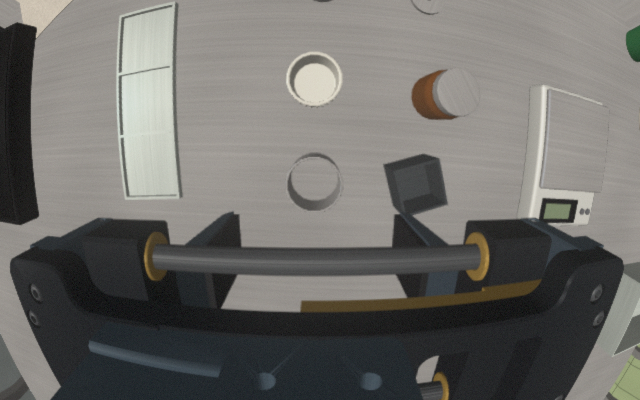

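```bash
cat >> h.py <<'E'
def fit(p,circ,x0,y0,rng=14,fish=True):
    g=cv2.GaussianBlur(cv2.cvtColor(p["img"],cv2.COLOR_RGB2GRAY),(0,0),1).astype(np.float32)
    G=np.hypot(cv2.Sobel(g,5,1,0),cv2.Sobel(g,5,0,1)); best=[]
    th=np.linspace(0,2*np.pi,48)
    for dx in range(-rng,rng+1):
        for dy in range(-rng,rng+1):
            s=0
            for r,z in circ:
                q=np.array([proj(p,[x0+dx+r*np.cos(t),y0+dy+r*np.sin(t),z],fish) for t in th],np.float32)
                s+=np.minimum(cv2.remap(G,q[:,:1],q[:,1:],1),80).mean()
            best.append((s,x0+dx,y0+dy))
    return sorted(best)[::-1][:3]
E
python3 - <<'E'
from h import *
p={'fx': 309.7069,'fy': 309.7069,'cx': 316.2434,'cy': 199.2265,'position':[496.022,63.727,384.855],'attitude':[166.14536,-0.0259,-87.5578]}
p["img"]=cv2.imread("pics/w0.png")[:,:,::-1].copy()
print("ring",fit(p,[(32,50),(29.5,50)],432,60))
print("ringbot",fit(p,[(32,50),(32,0)],432,60))
print("ram",fit(p,[(31,45)],545,65))
E
```

```text
ring [(np.float32(116.98587), 432, 64), (np.float32(116.663635), 432, 63), (np.float32(113.1826), 431, 63)]
ringbot [(np.float32(110.72948), 431, 63), (np.float32(110.71657), 430, 62), (np.float32(110.61949), 431, 62)]
ram [(np.float32(80.0), 547, 69), (np.float32(80.0), 547, 68), (np.float32(79.95705), 548, 68)]
```

Call:
{"method": "step_arm", "body": {
  "plan": [0.16, -0.3, 3.5, 0, 0, 0, 0, 0, 3.5, 0, 0, 0, 0, 0, 3.5, 0, 0, 0, 0, 0, 3.5, 0, 0, 0, 0, 0, 2.9, 0, 0, 0]
}}

```text
time_s: 3.62
ee_pos: [430.6, 61.1, 57.3]
ee_rot: [180.0, 0.0, 2.2]
force: [-0.2, -0.2, 0.2]
gripper_width: 91.0
gripper_force: 0.0
```

Call:
{"method": "step_arm", "body": {
  "plan": [0, 0, 2, 0, 0, 0, 0, 0, 1, 0, 0, 0, 0, 0, 0, 0, 0, 0, 0, 0, 0, 0, 0, 0]
}}

```text
time_s: 3.95
ee_pos: [431.4, 61.5, 28.9]
ee_rot: [180.0, 0.0, 2.2]
force: [0.4, 0.1, 0.8]
gripper_width: 91.0
gripper_force: 0.0
```

Call:
{"method": "step_arm", "body": {
  "plan": [0, 0, 0, 0, 0, 0, 0, 0, 0, 0, 0, 0, 0, 0, 0, 0, 0, 0, 0, 0, 0, 0, 0, 0, 0, 0, 0, 0, 0, 0],
  "hand": 5.5
}}

```text
time_s: 4.37
ee_pos: [431.9, 62.1, 29.6]
ee_rot: [-180.0, -0.1, 2.3]
force: [-0.3, 0.8, 2.7]
gripper_width: 63.9
gripper_force: 20.0
```

Call:
{"method": "step_arm", "body": {
  "plan": [0, 0, 0, 0, 0, 0, 0, 0, 0, 0, 0, 0, 0, 0, 0, 0, 0, 0]
}}

```text
time_s: 4.62
ee_pos: [431.9, 62.2, 29.6]
ee_rot: [180.0, -0.1, 2.3]
force: [-1.1, 0.3, 6.9]
gripper_width: 63.5
gripper_force: 20.0
```

Call:
{"method": "step_arm", "body": {
  "plan": [0, 0, -2, 0, 0, 0, 0, 0, -4, 0, 0, 0, 0, 0, -4, 0, 0, 0, 0.1, -3.26, 0, 0, 0, 0, 0.1, -3.26, 0, 0, 0, 0]
}}

```text
time_s: 5.03
ee_pos: [432.6, 127.5, 131.5]
ee_rot: [-179.9, -0.4, 2.1]
force: [0.1, -0.1, -1.6]
gripper_width: 64.1
gripper_force: 20.0
```

Call:
{"method": "step_arm", "body": {
  "plan": [0.1, -3.26, 0, 0, 0, 0, 0.1, -3.26, 0, 0, 0, 0, 0.1, -3.26, 0, 0, 0, 0, 0.1, -3.26, 0, 0, 0, 0, 0.1, -3.26, 0, 0, 0, 0]
}}

```text
time_s: 5.45
ee_pos: [428.7, 291.8, 128.6]
ee_rot: [180.0, 0.0, 2.3]
force: [1.2, -0.4, -1.7]
gripper_width: 64.2
gripper_force: 20.0
```

Call:
{"method": "step_arm", "body": {
  "plan": [0, 0, 0, 0, 0, 0, 0, 0, 0, 0, 0, 0]
}}

```text
time_s: 5.62
ee_pos: [428.8, 291.4, 128.3]
ee_rot: [179.9, 0.0, 2.5]
force: [-0.2, -0.4, -0.9]
gripper_width: 64.3
gripper_force: 20.0
```

```bash
python3 - <<'E'
from h import *
p=viewer.grab_frame("wrist"); cv2.imwrite("pics/w1.png",p["img"][:,:,::-1])
import pickle; pickle.dump(p,open("w1.pkl","wb"))
for d in viewer.pinpoint("tray",p)[:2]: print(np.round(d["location"],1),round(d["score"],2),world(p,d["location"],0,True).round(1))
im=p["img"][:,:,::-1].copy()
M=rot([0,0,2.25])
for x in (-134,-46,46,134):
    for y in (-46,46):
        q=proj(p,np.array([528,294,0])+M@[x,y,11],True); print(x,y,q.round(0)); cv2.circle(im,tuple(int(v) for v in q.round()),2,(0,0,255),-1)
cv2.imwrite("pics/w1m.png",im)
print(sensors.state()["ee_pos"])
E
```

```text
[318.   89.8] 0.6 [526.6 294.5   0. ]
-134 -46 [367. 233.]
-134 46 [270. 233.]
-46 -46 [370. 139.]
-46 46 [267. 139.]
46 -46 [371.  39.]
46 46 [267.  38.]
134 -46 [368. -43.]
134 46 [270. -44.]
[428.72179063 289.48585994 128.38753588]
```

View pics/w1m.png

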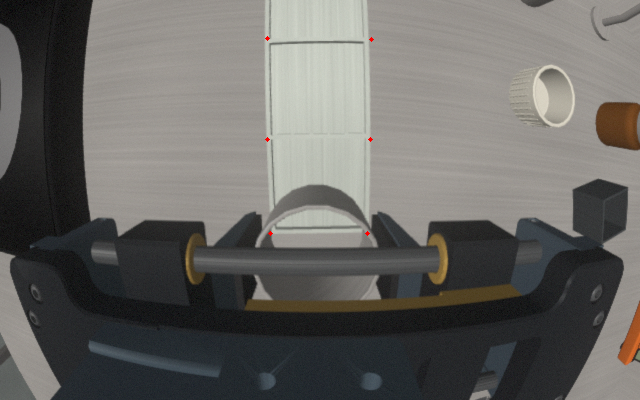

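Call:
{"method": "step_arm", "body": {
  "plan": [3.36, 0, 0, 0, 0, 0, 3.36, 0, 0, 0, 0, 0, 3.37, 0, 0, 0, 0, 0, 0, 0, 4, 0, 0, 0, 0, 0, 3, 0, 0, 0]
}}

```text
time_s: 6.13
ee_pos: [533.1, 292.9, 58.7]
ee_rot: [-179.9, -0.2, 2.1]
force: [-1.1, -0.8, -2.2]
gripper_width: 63.8
gripper_force: 20.0
```

Call:
{"method": "step_arm", "body": {
  "plan": [0, 0, 1.3, 0, 0, 0, 0, 0, 0.6, 0, 0, 0, 0, 0, 0.3, 0, 0, 0, 0, 0, 0.2, 0, 0, 0, 0, 0, 0, 0, 0, 0]
}}

```text
time_s: 6.55
ee_pos: [530.8, 294.2, 35.9]
ee_rot: [-180.0, -0.1, 2.2]
force: [0.3, -0.5, -1.0]
gripper_width: 63.9
gripper_force: 20.0
```

Call:
{"method": "step_arm", "body": {
  "plan": [0, 0, 0, 0, 0, 0, 0, 0, 0, 0, 0, 0]
}}

```text
time_s: 6.72
ee_pos: [530.8, 294.7, 36.2]
ee_rot: [-179.9, -0.1, 2.3]
force: [-0.0, 0.1, -2.1]
gripper_width: 63.7
gripper_force: 20.0
```

Call:
{"method": "step_arm", "body": {
  "plan": [0, 0, 0.2, 0, 0, 0, 0, 0, 0.1, 0, 0, 0, 0, 0, 0, 0, 0, 0]
}}

```text
time_s: 6.97
ee_pos: [530.4, 294.6, 32.6]
ee_rot: [-180.0, -0.1, 2.3]
force: [-1.1, 0.6, 3.0]
gripper_width: 64.3
gripper_force: 20.0
```

Call:
{"method": "step_arm", "body": {
  "plan": [0, 0, 0.1, 0, 0, 0, 0, 0, 0, 0, 0, 0, 0, 0, 0, 0, 0, 0]
}}

```text
time_s: 7.22
ee_pos: [530.4, 294.6, 32.6]
ee_rot: [-180.0, -0.1, 2.3]
force: [-2.5, -0.9, 9.9]
gripper_width: 64.1
gripper_force: 20.0
```

Call:
{"method": "step_arm", "body": {
  "plan": [0, 0, 0, 0, 0, 0, 0, 0, 0, 0, 0, 0, 0, 0, 0, 0, 0, 0, 0, 0, -1, 0, 0, 0, 0, 0, -4, 0, 0, 0],
  "hand": 9.1
}}

```text
time_s: 7.63
ee_pos: [526.2, 292.3, 75.8]
ee_rot: [179.7, 0.7, 2.3]
force: [1.1, 0.0, -0.6]
gripper_width: 90.4
gripper_force: 0.0
```

Call:
{"method": "step_arm", "body": {
  "plan": [0, 0, -4, 0, 0, 0, 0, 0, -4, 0, 0, 0, 0, 0, -4, 0, 0, 0, 0.59, 3.41, 0, 0, 0, 0, 0.59, 3.41, 0, 0, 0, 0]
}}

```text
time_s: 8.05
ee_pos: [546.1, 227.9, 204.9]
ee_rot: [-179.9, -0.4, 2.5]
force: [-0.2, -0.6, -1.1]
gripper_width: 91.3
gripper_force: 0.0
```

Call:
{"method": "step_arm", "body": {
  "plan": [0.59, 3.41, 0, 0, 0, 0, 0.59, 3.41, 0, 0, 0, 0, 0.59, 3.41, 0, 0, 0, 0, 0.59, 3.41, 0, 0, 0, 0, 0.59, 3.41, 0, 0, 0, 0]
}}

```text
time_s: 8.47
ee_pos: [581.0, 55.9, 201.6]
ee_rot: [180.0, -0.0, 2.3]
force: [0.3, -0.3, 0.3]
gripper_width: 91.2
gripper_force: 0.0
```

Call:
{"method": "step_arm", "body": {
  "plan": [0.59, 3.41, 0, 0, 0, 0, 0.59, 3.41, 0, 0, 0, 0, 0.59, 3.41, 0, 0, 0, 0, 0.59, 3.41, 0, 0, 0, 0, 0, 0, 0, 0, 0, 0]
}}

```text
time_s: 8.88
ee_pos: [611.0, -83.7, 201.3]
ee_rot: [179.8, -0.1, 2.0]
force: [0.5, -0.3, 0.9]
gripper_width: 90.7
gripper_force: 0.0
```

```bash
python3 - <<'E'
from h import *
sensors.state()
p=viewer.grab_frame("wrist"); cv2.imwrite("pics/w2.png",p["img"][:,:,::-1])
for n in ("pusher","shaker"):
  for d in viewer.pinpoint(n,p)[:2]: print(n,np.round(d["location"],1),round(d["score"],2),world(p,d["location"],0,True).round(1))
print("pusher",fit(p,[(24,6)],683,-77))
print("pusherH",fit(p,[(11,100)],683,-77))
print("shaker",fit(p,[(26,0)],685,61))
t=viewer.grab_frame("top"); print("ring",fit(t,[(32,53),(29.5,53)],530,295,fish=False),fit(t,[(32,53),(32,3)],530,295,fish=False))
s=viewer.grab_frame("scene"); print("ring",fit(s,[(32,53),(29.5,53)],530,295,fish=False))
im=np.hstack([cv2.resize(t["img"][90:240,130:290],(640,600)),]); cv2.imwrite("pics/t2.png",im[:,:,::-1])
to(683,-77,82)
E
```

```text
pusher [313.  120.4] 0.98 [681.7 -77.6   0. ]
pusher [ 75.7 233.4] 0.56 [521.4 289.7   0. ]
shaker [197.5 121.2] 0.96 [680.6  61.4   0. ]
pusher [(np.float32(26.333563), 670, -70), (np.float32(26.204153), 670, -69), (np.float32(26.043772), 671, -78)]
pusherH [(np.float32(80.0), 681, -74), (np.float32(80.0), 680, -73), (np.float32(80.0), 680, -74)]
shaker [(np.float32(65.34777), 682, 63), (np.float32(65.096886), 682, 64), (np.float32(64.604706), 683, 67)]
ring [(np.float32(156.27441), 524, 292), (np.float32(155.95525), 524, 291), (np.float32(155.94617), 519, 281)] [(np.float32(156.14413), 524, 292), (np.float32(156.0539), 525, 292), (np.float32(156.01917), 524, 291)]
ring [(np.float32(157.52588), 528, 291), (np.float32(157.07681), 527, 293), (np.float32(156.99927), 528, 292)]
at [609.7 -76.7 201.1] [-1.7998e+02  1.0000e-02  2.3400e+00] -> shift cm [ 7.32  0.33 11.91] len 14.0 turn None
```

View pics/w2.png

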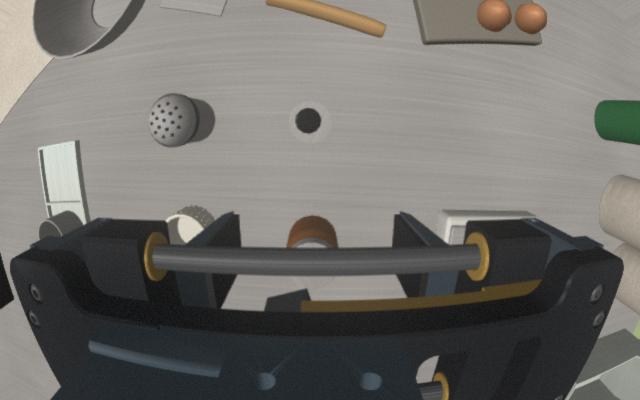

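View pics/t2.png

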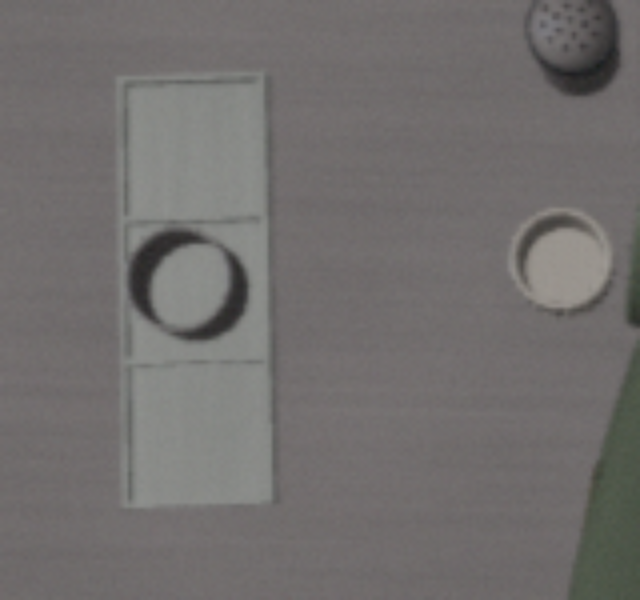

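Call:
{"method": "step_arm", "body": {
  "plan": [3.56, 0.06, 0, 0, 0, 0, 3.57, 0.06, 0, 0, 0, 0, 0, 0, 4, 0, 0, 0, 0, 0, 4, 0, 0, 0, 0, 0, 3, 0, 0, 0]
}}

```text
time_s: 9.55
ee_pos: [680.6, -74.2, 88.4]
ee_rot: [-180.0, 0.1, 2.4]
force: [-0.1, -0.5, -0.7]
gripper_width: 90.7
gripper_force: 0.0
```

Call:
{"method": "step_arm", "body": {
  "plan": [0, 0, 1.4, 0, 0, 0, 0, 0, 0, 0, 0, 0, 0, 0, 0, 0, 0, 0]
}}

```text
time_s: 9.8
ee_pos: [681.1, -74.8, 76.7]
ee_rot: [-180.0, 0.1, 2.4]
force: [-0.3, -0.3, 0.2]
gripper_width: 90.9
gripper_force: 0.0
```

Call:
{"method": "step_arm", "body": {
  "plan": [0, 0, 0, 0, 0, 0, 0, 0, 0, 0, 0, 0, 0, 0, 0, 0, 0, 0, 0, 0, 0, 0, 0, 0, 0, 0, 0, 0, 0, 0],
  "hand": 1,
  "newtons": 30
}}

```text
time_s: 10.22
ee_pos: [681.6, -76.3, 77.9]
ee_rot: [180.0, -0.1, 2.3]
force: [-1.1, 0.4, -0.1]
gripper_width: 60.5
gripper_force: 0.0
```

Call:
{"method": "step_arm", "body": {
  "plan": [0, 0, 0, 0, 0, 0, 0, 0, 0, 0, 0, 0, 0, 0, 0, 0, 0, 0, 0, 0, 0, 0, 0, 0, 0, 0, 0, 0, 0, 0]
}}

```text
time_s: 10.63
ee_pos: [681.2, -76.2, 76.8]
ee_rot: [180.0, 0.0, 2.3]
force: [-0.9, -0.2, 1.3]
gripper_width: 27.3
gripper_force: 0.0
```

Call:
{"method": "step_arm", "body": {
  "plan": [0, 0, 0, 0, 0, 0, 0, 0, 0, 0, 0, 0, 0, 0, 0, 0, 0, 0, 0, 0, 0, 0, 0, 0, 0, 0, -1, 0, 0, 0]
}}

```text
time_s: 11.05
ee_pos: [679.5, -76.0, 84.8]
ee_rot: [-180.0, 0.3, 2.3]
force: [-0.2, -0.6, -2.5]
gripper_width: 21.1
gripper_force: 30.0
```

Call:
{"method": "step_arm", "body": {
  "plan": [0, 0, -3, 0, 0, 0, 0, 0, -3.7, 0, 0, 0, 0, 0, -3.7, 0, 0, 0, -1.66, -2.92, 0, 0, 0, 0, -1.66, -2.92, 0, 0, 0, 0]
}}

```text
time_s: 11.47
ee_pos: [647.7, -19.9, 194.8]
ee_rot: [180.0, -0.5, 2.1]
force: [-1.4, 1.7, -2.6]
gripper_width: 21.3
gripper_force: 30.0
```

Call:
{"method": "step_arm", "body": {
  "plan": [-1.66, -2.92, 0, 0, 0, 0, -1.66, -2.92, 0, 0, 0, 0, -1.66, -2.92, 0, 0, 0, 0, -1.66, -2.92, 0, 0, 0, 0, -1.66, -2.92, 0, 0, 0, 0]
}}

```text
time_s: 11.88
ee_pos: [555.9, 124.5, 191.6]
ee_rot: [180.0, -0.0, 2.3]
force: [0.4, 0.1, -1.9]
gripper_width: 21.5
gripper_force: 30.0
```

Call:
{"method": "step_arm", "body": {
  "plan": [-1.66, -2.92, 0, 0, 0, 0, -1.66, -2.92, 0, 0, 0, 0, -1.66, -2.92, 0, 0, 0, 0, -1.66, -2.92, 0, 0, 0, 0, -1.66, -2.92, 0, 0, 0, 0]
}}

```text
time_s: 12.3
ee_pos: [467.2, 267.1, 191.7]
ee_rot: [-180.0, -0.0, 2.3]
force: [-0.0, -0.5, -1.4]
gripper_width: 21.2
gripper_force: 30.0
```

Call:
{"method": "step_arm", "body": {
  "plan": [-1.66, -2.92, 0, 0, 0, 0, 0, 0, 0, 0, 0, 0, 0, 0, 0, 0, 0, 0, 0, 0, 0, 0, 0, 0]
}}

```text
time_s: 12.63
ee_pos: [450.7, 294.3, 191.4]
ee_rot: [180.0, -0.0, 2.3]
force: [-0.4, -1.2, -2.3]
gripper_width: 21.1
gripper_force: 30.0
```

```bash
python3 - <<'E'
from h import *
p=viewer.grab_frame("wrist"); cv2.imwrite("pics/w3.png",p["img"][:,:,::-1])
print(fit(p,[(32,53),(29.5,53)],529,294),fit(p,[(32,53),(32,3)],529,294))
for d in viewer.pinpoint("ring",p)[:2]: print(np.round(d["location"],1),round(d["score"],2),world(p,d["location"],3,True).round(1))
for d in viewer.pinpoint("pusher",p)[:2]: print("pusher",np.round(d["location"],1),round(d["score"],2),world(p,d["location"],113,True).round(1))
to(528.5,294,83)
E
```

```text
[(np.float32(158.93329), 528, 295), (np.float32(157.17038), 528, 294), (np.float32(154.82307), 527, 295)] [(np.float32(145.34111), 527, 296), (np.float32(145.25444), 528, 296), (np.float32(145.02249), 527, 295)]
pusher [501.9  16.9] 0.64 [628.8 139.9 113. ]
pusher [316.2 210.5] 0.62 [449.4 294.9 113. ]
at [451.2 293.6 191. ] [ 1.7998e+02 -1.0000e-02  2.1900e+00] -> shift cm [ 7.73  0.25 10.81] len 13.3 turn None
```

View pics/w3.png

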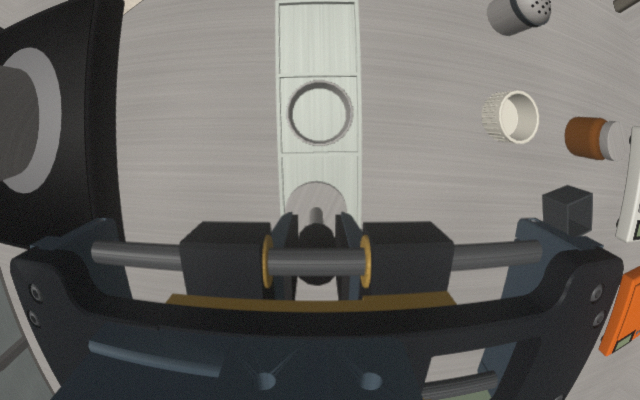

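Call:
{"method": "step_arm", "body": {
  "plan": [3.9, 0.13, 0, 0, 0, 0, 3.9, 0.13, 0, 0, 0, 0, 0, 0, 2.5, 0, 0, 0, 0, 0, 2.3, 0, 0, 0, 0, 0, 0, 0, 0, 0]
}}

```text
time_s: 13.2
ee_pos: [526.9, 292.2, 138.0]
ee_rot: [179.7, 0.5, 2.1]
force: [-1.2, -0.3, -2.1]
gripper_width: 21.2
gripper_force: 30.0
```

Call:
{"method": "step_arm", "body": {
  "plan": [0, 0, 0, 0, 0, 0, 0, 0, 0.8, 0, 0, 0, 0, 0, 0.8, 0, 0, 0, 0, 0, 0.8, 0, 0, 0, 0, 0, 0, 0, 0, 0]
}}

```text
time_s: 13.62
ee_pos: [527.5, 294.6, 117.6]
ee_rot: [179.9, 0.1, 2.3]
force: [-0.8, -0.1, -2.3]
gripper_width: 21.3
gripper_force: 30.0
```

```bash
python3 - <<'E'
from h import *
s=sensors.state(); print(s["ee_pos"].round(1),s["force"].round(1))
p=viewer.grab_frame("scene"); 
im=p["img"][120:220,330:490]; cv2.imwrite("pics/s4.png",cv2.resize(im,(800,500),interpolation=cv2.INTER_CUBIC)[:,:,::-1])
E
```

```text
[527.5 294.6 117.6] [-0.8 -0.1 -2.3]
```

View pics/s4.png

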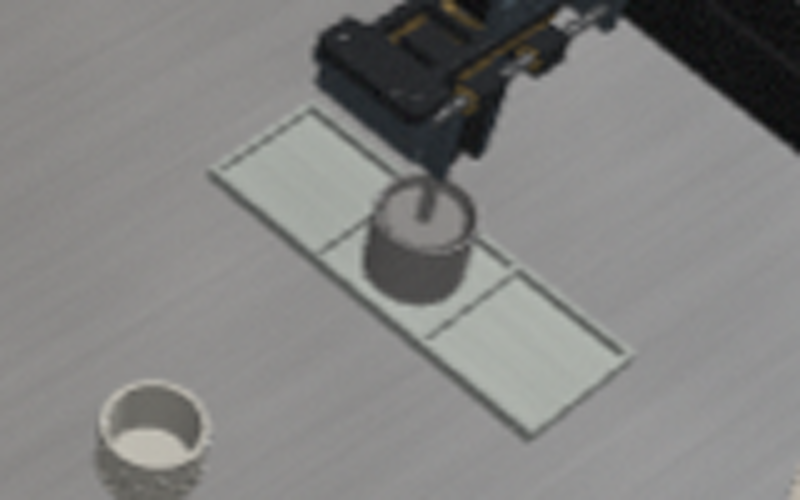

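Call:
{"method": "step_arm", "body": {
  "plan": [0, 0, 1.2, 0, 0, 0, 0, 0, 1.2, 0, 0, 0, 0, 0, 0.8, 0, 0, 0, 0, 0, 0.2, 0, 0, 0, 0, 0, 0, 0, 0, 0]
}}

```text
time_s: 14.08
ee_pos: [528.3, 295.0, 84.5]
ee_rot: [180.0, 0.1, 2.3]
force: [-0.4, -0.3, -1.7]
gripper_width: 20.8
gripper_force: 30.0
```

Call:
{"method": "step_arm", "body": {
  "plan": [0, 0, 0.1, 0, 0, 0, 0, 0, 0, 0, 0, 0, 0, 0, 0.1, 0, 0, 0, 0, 0, 0, 0, 0, 0]
}}

```text
time_s: 14.42
ee_pos: [528.7, 295.1, 83.2]
ee_rot: [-180.0, -0.0, 2.3]
force: [0.4, -0.7, -2.1]
gripper_width: 21.4
gripper_force: 30.0
```

Call:
{"method": "step_arm", "body": {
  "plan": [0, 0, 0.1, 0, 0, 0, 0, 0, 0, 0, 0, 0, 0, 0, 0, 0, 0, 0]
}}

```text
time_s: 14.67
ee_pos: [528.5, 295.0, 81.9]
ee_rot: [180.0, 0.0, 2.3]
force: [-0.1, 0.5, -1.7]
gripper_width: 21.1
gripper_force: 30.0
```

Call:
{"method": "step_arm", "body": {
  "plan": [0, 0, 0.1, 0, 0, 0, 0, 0, 0, 0, 0, 0, 0, 0, 0, 0, 0, 0]
}}

```text
time_s: 14.92
ee_pos: [528.5, 295.0, 80.8]
ee_rot: [180.0, 0.0, 2.3]
force: [-0.3, 0.3, -1.4]
gripper_width: 21.2
gripper_force: 30.0
```

Call:
{"method": "step_arm", "body": {
  "plan": [0, 0, 0.1, 0, 0, 0, 0, 0, 0, 0, 0, 0, 0, 0, 0, 0, 0, 0]
}}

```text
time_s: 15.17
ee_pos: [528.5, 295.0, 79.8]
ee_rot: [180.0, 0.0, 2.3]
force: [-0.7, -0.0, -2.4]
gripper_width: 20.7
gripper_force: 30.0
```

Call:
{"method": "step_arm", "body": {
  "plan": [0, 0, 0.1, 0, 0, 0, 0, 0, 0, 0, 0, 0, 0, 0, 0, 0, 0, 0]
}}

```text
time_s: 15.42
ee_pos: [528.9, 295.2, 79.6]
ee_rot: [-180.0, -0.1, 2.3]
force: [-0.6, -0.7, 2.5]
gripper_width: 21.3
gripper_force: 30.0
```

Call:
{"method": "step_arm", "body": {
  "plan": [0, 0, 0, 0, 0, 0, 0, 0, 0, 0, 0, 0, 0, 0, 0, 0, 0, 0, 0, 0, 0, 0, 0, 0, 0, 0, 0, 0, 0, 0],
  "hand": 9.1
}}

```text
time_s: 15.83
ee_pos: [528.4, 295.0, 78.7]
ee_rot: [180.0, 0.0, 2.3]
force: [-0.1, 0.4, -0.1]
gripper_width: 51.2
gripper_force: 0.0
```

Call:
{"method": "step_arm", "body": {
  "plan": [0, 0, -0.5, 0, 0, 0, 0, 0, -2, 0, 0, 0, 0, 0, -4, 0, 0, 0, 0, 0, -4, 0, 0, 0, 0, 0, -3, 0, 0, 0]
}}

```text
time_s: 16.25
ee_pos: [529.2, 295.4, 217.4]
ee_rot: [-179.9, -0.2, 2.3]
force: [1.1, 0.8, 0.3]
gripper_width: 84.6
gripper_force: 0.0
```

```bash
python3 - <<'E'
from h import *
p={'fx': 309.7069,'fy': 309.7069,'cx': 316.2434,'cy': 199.2265,'position':[496.022,63.727,384.855],'attitude':[166.14536,-0.0259,-87.5578]}
p["img"]=cv2.imread("pics/w0.png")[:,:,::-1].copy()
g=cv2.GaussianBlur(cv2.cvtColor(p["img"],cv2.COLOR_RGB2GRAY),(0,0),1).astype(np.float32)
G=np.hypot(cv2.Sobel(g,5,1,0),cv2.Sobel(g,5,0,1))
u=np.linspace(-1,1,14); S=np.vstack([np.c_[u,0*u+1],np.c_[u,0*u-1],np.c_[0*u+1,u],np.c_[0*u-1,u]])
out=[]
for x in range(425,446,2):
  for y in range(-70,-49,2):
    for a in range(6,32,2):
      M=rot([0,0,a])[:2,:2]; s=0
      for hw,z in ((28,55),(25,55)):
        q=np.array([proj(p,[*(M@(v*hw)+[x,y]),z],True) for v in S],np.float32)
        s+=np.minimum(cv2.remap(G,q[:,:1],q[:,1:],1),120).mean()
      out.append((round(float(s),1),x,y,a))
print(sorted(out)[::-1][:6])
to(436,-60,180,18)
E
```

```text
[(130.4, 433, -60, 18), (129.1, 433, -60, 20), (123.9, 433, -60, 16), (121.5, 433, -60, 22), (117.8, 433, -58, 16), (117.6, 431, -60, 18)]
at [529.2 295.4 217.4] [-179.92   -0.18    2.28] -> shift cm [-10.74  35.14   3.66] len 36.9 turn [-0.001  -0.0033 -0.2743]
```

Call:
{"method": "step_arm", "body": {
  "plan": [-1, 3.19, 0, 0, 0, 0, -1, 3.19, 0, 0, 0, 0, -1, 3.19, 0, 0, 0, 0, -1, 3.19, 0, 0, 0, 0, -1, 3.19, 0, 0, 0, 0]
}}

```text
time_s: 16.67
ee_pos: [484.2, 132.4, 214.4]
ee_rot: [180.0, -0.0, 2.3]
force: [0.2, -0.6, 0.5]
gripper_width: 90.9
gripper_force: 0.0
```

Call:
{"method": "step_arm", "body": {
  "plan": [-1, 3.19, 0, 0, 0, 0, -1, 3.19, 0, 0, 0, 0, -1, 3.19, 0, 0, 0, 0, -1, 3.19, 0, 0, 0, 0, -1, 3.19, 0, 0, 0, 0]
}}

```text
time_s: 17.08
ee_pos: [440.6, -29.1, 214.5]
ee_rot: [180.0, -0.1, 2.3]
force: [1.1, -0.8, 0.4]
gripper_width: 91.1
gripper_force: 0.0
```

Call:
{"method": "step_arm", "body": {
  "plan": [-1, 3.19, 0, 0, 0, 0, 0, 0, 0, 0, 0, -0.095, 0, 0, 0, 0, 0, -0.095, 0, 0, 0, 0, 0, -0.095, 0, 0, 0, 0, 0, 0]
}}

```text
time_s: 17.5
ee_pos: [432.5, -60.3, 214.3]
ee_rot: [180.0, -0.0, 18.6]
force: [-0.0, -0.3, -0.4]
gripper_width: 91.0
gripper_force: 0.0
```

Call:
{"method": "step_arm", "body": {
  "plan": [0, 0, 0, 0, 0, 0]
}}

```text
time_s: 17.58
ee_pos: [432.6, -60.0, 214.2]
ee_rot: [180.0, -0.0, 18.5]
force: [-0.8, 0.7, 0.2]
gripper_width: 91.3
gripper_force: 0.0
```

```bash
python3 - <<'E'
from h import *
to(433,-60,29,18.7)
t=viewer.grab_frame("scene");s=t["img"][120:220,330:490]; cv2.imwrite("pics/s5.png",cv2.resize(s,(800,500),interpolation=cv2.INTER_CUBIC)[:,:,::-1])
E
```

```text
at [432.6 -60.  214.2] [ 1.7998e+02 -2.0000e-02  1.8460e+01] -> shift cm [3.000e-02 1.000e-02 1.852e+01] len 18.5 turn [ 0.0003 -0.0004 -0.0041]
```

View pics/s5.png

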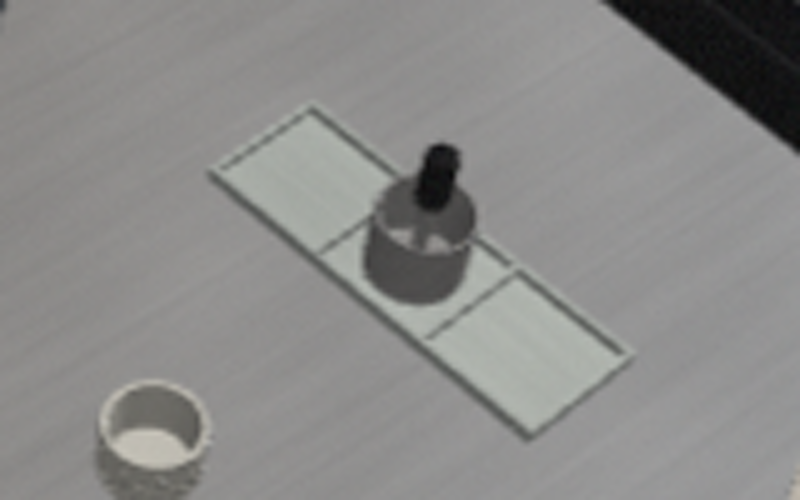

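Call:
{"method": "step_arm", "body": {
  "plan": [0, 0, 3.6, 0, 0, 0, 0, 0, 3.6, 0, 0, 0, 0, 0, 3.6, 0, 0, 0, 0, 0, 3.6, 0, 0, 0, 0, 0, 2.6, 0, 0, 0],
  "newtons": 20
}}

```text
time_s: 18.05
ee_pos: [431.4, -59.5, 41.7]
ee_rot: [-179.9, 0.1, 18.5]
force: [-0.0, -0.6, -0.6]
gripper_width: 91.2
gripper_force: 0.0
```

Call:
{"method": "step_arm", "body": {
  "plan": [0, 0, 1.5, 0, 0, 0, 0, 0, 0, 0, 0, 0, 0, 0, 0, 0, 0, 0]
}}

```text
time_s: 18.3
ee_pos: [432.6, -59.8, 28.7]
ee_rot: [-180.0, 0.1, 18.6]
force: [-0.2, -1.3, 1.2]
gripper_width: 90.7
gripper_force: 0.0
```

Call:
{"method": "step_arm", "body": {
  "plan": [0, 0, 0, 0, 0, 0, 0, 0, 0, 0, 0, 0, 0, 0, 0, 0, 0, 0, 0, 0, 0, 0, 0, 0, 0, 0, 0, 0, 0, 0],
  "hand": 4.6
}}

```text
time_s: 18.72
ee_pos: [433.0, -60.1, 29.6]
ee_rot: [180.0, -0.1, 18.6]
force: [-1.1, -0.8, 0.1]
gripper_width: 60.8
gripper_force: 0.0
```

Call:
{"method": "step_arm", "body": {
  "plan": [0, 0, 0, 0, 0, 0, 0, 0, 0, 0, 0, 0, 0, 0, 0, 0, 0, 0]
}}

```text
time_s: 18.97
ee_pos: [432.8, -60.0, 29.4]
ee_rot: [180.0, -0.0, 18.6]
force: [-0.7, 0.5, 5.4]
gripper_width: 55.7
gripper_force: 20.0
```

Call:
{"method": "step_arm", "body": {
  "plan": [0, 0, -2, 0, 0, 0, 0, 0, -4, 0, 0, 0, 0, 0, -4, 0, 0, 0, 0, 0, 0, 0, 0, 0.095, 0, 0, 0, 0, 0, 0.095]
}}

```text
time_s: 19.38
ee_pos: [434.2, -60.3, 131.2]
ee_rot: [179.9, -0.3, 7.5]
force: [0.5, 1.0, -2.2]
gripper_width: 55.8
gripper_force: 20.0
```

Call:
{"method": "step_arm", "body": {
  "plan": [0, 0, 0, 0, 0, 0.095, 0, 0, 0, 0, 0, 0, 0, 0, 0, 0, 0, 0]
}}

```text
time_s: 19.63
ee_pos: [432.3, -59.9, 128.7]
ee_rot: [-180.0, 0.0, 2.4]
force: [-0.4, 0.3, -0.7]
gripper_width: 55.9
gripper_force: 20.0
```

```bash
python3 - <<'E'
from h import *
to(441.5,291,120,2.3)
E
```

```text
at [432.3 -59.9 128.7] [-1.80e+02  4.00e-02  2.42e+00] -> shift cm [  2.4  -35.02   0.87] len 35.1 turn [-0.      0.0007  0.0021]
```

Call:
{"method": "step_arm", "body": {
  "plan": [0.22, -3.18, 0, 0, 0, 0, 0.22, -3.18, 0, 0, 0, 0, 0.22, -3.18, 0, 0, 0, 0, 0.22, -3.18, 0, 0, 0, 0, 0.22, -3.18, 0, 0, 0, 0]
}}

```text
time_s: 20.05
ee_pos: [436.9, 100.7, 128.6]
ee_rot: [180.0, 0.0, 2.4]
force: [1.4, -0.2, -1.8]
gripper_width: 56.1
gripper_force: 20.0
```

Call:
{"method": "step_arm", "body": {
  "plan": [0.22, -3.18, 0, 0, 0, 0, 0.22, -3.18, 0, 0, 0, 0, 0.22, -3.18, 0, 0, 0, 0, 0.22, -3.18, 0, 0, 0, 0, 0.22, -3.18, 0, 0, 0, 0]
}}

```text
time_s: 20.47
ee_pos: [441.5, 260.2, 128.4]
ee_rot: [180.0, 0.0, 2.4]
force: [-0.1, -0.7, -0.5]
gripper_width: 56.1
gripper_force: 20.0
```

Call:
{"method": "step_arm", "body": {
  "plan": [0.22, -3.22, 0, 0, 0, 0, 0, 0, 0, 0, 0, 0, 0, 0, 4, 0, 0, 0, 0, 0, 3, 0, 0, 0, 0, 0, 1.5, 0, 0, 0]
}}

```text
time_s: 20.88
ee_pos: [440.5, 289.3, 40.3]
ee_rot: [179.8, 0.3, 2.4]
force: [-1.1, 0.0, -0.3]
gripper_width: 55.9
gripper_force: 20.0
```

Call:
{"method": "step_arm", "body": {
  "plan": [0, 0, 0.5, 0, 0, 0, 0, 0, 0.2, 0, 0, 0, 0, 0, 0, 0, 0, 0, 0, 0, 0, 0, 0, 0]
}}

```text
time_s: 21.22
ee_pos: [443.8, 291.2, 38.0]
ee_rot: [-179.9, -0.1, 2.3]
force: [-0.5, 0.4, -0.7]
gripper_width: 56.0
gripper_force: 20.0
```

Call:
{"method": "step_arm", "body": {
  "plan": [0, 0, 0.1, 0, 0, 0, 0, 0, 0, 0, 0, 0, 0, 0, 0, 0, 0, 0]
}}

```text
time_s: 21.47
ee_pos: [443.2, 291.1, 36.7]
ee_rot: [-180.0, -0.1, 2.3]
force: [0.1, -0.0, -1.3]
gripper_width: 55.5
gripper_force: 20.0
```

Call:
{"method": "step_arm", "body": {
  "plan": [0, 0, 0.1, 0, 0, 0, 0, 0, 0, 0, 0, 0, 0, 0, 0, 0, 0, 0]
}}

```text
time_s: 21.72
ee_pos: [442.8, 290.9, 35.0]
ee_rot: [180.0, -0.0, 2.3]
force: [-0.4, 0.5, -1.3]
gripper_width: 55.7
gripper_force: 20.0
```

Call:
{"method": "step_arm", "body": {
  "plan": [0, 0, 0.1, 0, 0, 0, 0, 0, 0, 0, 0, 0, 0, 0, 0, 0, 0, 0, 0, 0, 0, 0, 0, 0]
}}

```text
time_s: 22.05
ee_pos: [442.8, 290.9, 33.9]
ee_rot: [180.0, 0.0, 2.3]
force: [0.1, 0.7, -0.7]
gripper_width: 55.9
gripper_force: 20.0
```

Call:
{"method": "step_arm", "body": {
  "plan": [0, 0, 0.1, 0, 0, 0, 0, 0, 0, 0, 0, 0, 0, 0, 0, 0, 0, 0]
}}

```text
time_s: 22.3
ee_pos: [442.8, 290.9, 32.8]
ee_rot: [180.0, 0.0, 2.3]
force: [0.1, -0.3, -1.5]
gripper_width: 56.3
gripper_force: 20.0
```

Call:
{"method": "step_arm", "body": {
  "plan": [0, 0, 0.1, 0, 0, 0, 0, 0, 0, 0, 0, 0, 0, 0, 0, 0, 0, 0]
}}

```text
time_s: 22.55
ee_pos: [442.9, 291.0, 32.4]
ee_rot: [-180.0, -0.0, 2.3]
force: [-1.3, -0.2, 4.7]
gripper_width: 56.0
gripper_force: 20.0
```

Call:
{"method": "step_arm", "body": {
  "plan": [0, 0, 0, 0, 0, 0, 0, 0, 0, 0, 0, 0, 0, 0, 0, 0, 0, 0, 0, 0, 0, 0, 0, 0, 0, 0, -1, 0, 0, 0],
  "hand": 9.1
}}

```text
time_s: 22.97
ee_pos: [441.6, 290.1, 40.6]
ee_rot: [179.9, 0.2, 2.3]
force: [-1.2, -0.7, 0.1]
gripper_width: 86.5
gripper_force: 0.0
```

Call:
{"method": "step_arm", "body": {
  "plan": [0, 0, -4, 0, 0, 0, 0, 0, -4, 0, 0, 0, 0, 0, -4, 0, 0, 0, 0, 0, -3.5, 0, 0, 0, 0, 0, 0, 0, 0, 0]
}}

```text
time_s: 23.38
ee_pos: [446.5, 293.2, 205.3]
ee_rot: [-179.5, -0.8, 2.3]
force: [0.7, 0.5, 0.3]
gripper_width: 91.1
gripper_force: 0.0
```

Call:
{"method": "step_arm", "body": {
  "plan": [2.3, 2.38, 0, 0, 0, 0, 2.3, 2.38, 0, 0, 0, 0, 2.3, 2.38, 0, 0, 0, 0, 2.3, 2.38, 0, 0, 0, 0, 2.3, 2.38, 0, 0, 0, 0]
}}

```text
time_s: 23.8
ee_pos: [563.2, 175.4, 197.1]
ee_rot: [180.0, -0.0, 2.3]
force: [-0.4, 0.8, -0.1]
gripper_width: 91.3
gripper_force: 0.0
```

Call:
{"method": "step_arm", "body": {
  "plan": [2.3, 2.38, 0, 0, 0, 0, 2.3, 2.38, 0, 0, 0, 0, 2.3, 2.38, 0, 0, 0, 0, 2.3, 2.38, 0, 0, 0, 0, 2.3, 2.38, 0, 0, 0, 0]
}}

```text
time_s: 24.22
ee_pos: [682.9, 60.9, 196.9]
ee_rot: [-180.0, 0.0, 2.3]
force: [-0.3, 0.2, 0.6]
gripper_width: 90.6
gripper_force: 0.0
```

Call:
{"method": "step_arm", "body": {
  "plan": [0, 0, 0, 0, 0, 0, 0, 0, 0, 0, 0, 0, 0, 0, 0, 0, 0, 0]
}}

```text
time_s: 24.47
ee_pos: [681.5, 62.4, 196.6]
ee_rot: [-180.0, 0.1, 2.3]
force: [-0.1, 0.2, -0.2]
gripper_width: 91.0
gripper_force: 0.0
```

```bash
python3 - <<'E'
from h import *
to(682,62.5,35,2.3)
t=viewer.grab_frame("scene")
s=t["img"][120:220,330:490]; a=cv2.resize(s,(480,300),interpolation=cv2.INTER_CUBIC)
cv2.imwrite("pics/s6.png",a[:,:,::-1])
t=viewer.grab_frame("top"); print("shaker dome ring", fit(t,[(27.5,63)],684,62,fish=False))
E
```

```text
at [681.5  62.4 196.6] [-1.7998e+02  8.0000e-02  2.2600e+00] -> shift cm [ 0.07 -0.   16.16] len 16.2 turn [-0.0004  0.0014 -0.0007]
shaker dome ring [(np.float32(48.563427), 697, 69), (np.float32(48.22807), 698, 69), (np.float32(48.19801), 697, 70)]
```

View pics/s6.png

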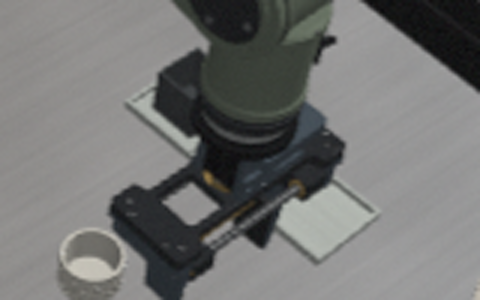

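Call:
{"method": "step_arm", "body": {
  "plan": [0.05, 0, 3.6, 0, 0, 0, 0, 0, 3.6, 0, 0, 0, 0, 0, 3.6, 0, 0, 0, 0, 0, 3, 0, 0, 0, 0, 0, 1.5, 0, 0, 0]
}}

```text
time_s: 24.98
ee_pos: [679.2, 63.3, 40.0]
ee_rot: [180.0, 0.4, 2.4]
force: [-0.2, -0.7, -0.2]
gripper_width: 91.2
gripper_force: 0.0
```

Call:
{"method": "step_arm", "body": {
  "plan": [0, 0, 0.8, 0, 0, 0, 0, 0, 0, 0, 0, 0, 0, 0, 0, 0, 0, 0]
}}

```text
time_s: 25.23
ee_pos: [683.0, 63.0, 37.0]
ee_rot: [-180.0, -0.1, 2.3]
force: [0.8, -0.4, 0.4]
gripper_width: 91.2
gripper_force: 0.0
```

Call:
{"method": "step_arm", "body": {
  "plan": [0, 0, 0, 0, 0, 0, 0, 0, 0, 0, 0, 0, 0, 0, 0, 0, 0, 0, 0, 0, 0, 0, 0, 0, 0, 0, 0, 0, 0, 0],
  "hand": 4.2,
  "newtons": 30
}}

```text
time_s: 25.65
ee_pos: [682.9, 62.2, 36.6]
ee_rot: [180.0, -0.1, 2.3]
force: [-0.1, 0.1, -0.1]
gripper_width: 60.9
gripper_force: 0.0
```

Call:
{"method": "step_arm", "body": {
  "plan": [0, 0, 0, 0, 0, 0, 0, 0, 0, 0, 0, 0, 0, 0, 0, 0, 0, 0, 0, 0, 0, 0, 0, 0]
}}

```text
time_s: 25.98
ee_pos: [682.8, 62.5, 36.3]
ee_rot: [-180.0, -0.0, 2.3]
force: [-0.3, 1.2, 3.0]
gripper_width: 51.7
gripper_force: 30.0
```

Call:
{"method": "step_arm", "body": {
  "plan": [0, 0, -2, 0, 0, 0, 0, 0, -4, 0, 0, 0, 0, 0, -4, 0, 0, 0, 0, 0, -3, 0, 0, 0, 0, 0, 0, 0, 0, 0]
}}

```text
time_s: 26.4
ee_pos: [686.3, 62.3, 173.5]
ee_rot: [180.0, -0.8, 2.3]
force: [1.5, 0.4, -1.0]
gripper_width: 51.8
gripper_force: 30.0
```

Call:
{"method": "step_arm", "body": {
  "plan": [0, 0, 0, 0, 0, 0, 0, 0, 0, 0, 0, 0, 0, 0, 0, 0, 0, 0]
}}

```text
time_s: 26.65
ee_pos: [681.1, 62.1, 163.1]
ee_rot: [180.0, 0.3, 2.3]
force: [0.3, 0.1, -3.2]
gripper_width: 51.7
gripper_force: 30.0
```

```bash
python3 - <<'E'
from h import *
to(617.5,298,120,2.3)
to(545,298,120,2.3)
E
```

```text
at [681.1  62.1 163.1] [179.97   0.31   2.28] -> shift cm [ -5.39 -23.83   4.33] len 24.8 turn [ 0.0004  0.0053 -0.0003]
at [681.1  62.1 163.1] [179.97   0.31   2.28] -> shift cm [-12.64 -24.12   4.37] len 27.6 turn [ 0.0004  0.0053 -0.0003]
```

Call:
{"method": "step_arm", "body": {
  "plan": [-0.68, -2.98, 0, 0, 0, 0, -0.68, -2.98, 0, 0, 0, 0, -0.68, -2.98, 0, 0, 0, 0, -0.68, -2.98, 0, 0, 0, 0, -0.68, -2.98, 0, 0, 0, 0]
}}

```text
time_s: 27.07
ee_pos: [641.2, 210.6, 163.3]
ee_rot: [179.9, 0.3, 2.3]
force: [0.9, -0.2, -2.5]
gripper_width: 51.6
gripper_force: 30.0
```

Call:
{"method": "step_arm", "body": {
  "plan": [-0.68, -2.98, 0, 0, 0, 0, -0.68, -2.98, 0, 0, 0, 0, -0.68, -2.97, 0, 0, 0, 0, 0, 0, 2, 0, 0, 0, 0, 0, 2.5, 0, 0, 0]
}}

```text
time_s: 27.48
ee_pos: [618.6, 300.7, 120.4]
ee_rot: [-180.0, -0.1, 2.5]
force: [0.9, -0.5, -3.0]
gripper_width: 51.4
gripper_force: 30.0
```

Call:
{"method": "step_arm", "body": {
  "plan": [0, 0, 2.5, 0, 0, 0, 0, 0, 2.5, 0, 0, 0, 0, 0, 1.5, 0, 0, 0, 0, 0, 0.8, 0, 0, 0, 0, 0, 0, 0, 0, 0]
}}

```text
time_s: 27.9
ee_pos: [616.6, 297.2, 43.8]
ee_rot: [179.8, 0.4, 2.3]
force: [0.6, -0.0, -2.5]
gripper_width: 51.5
gripper_force: 30.0
```

Call:
{"method": "step_arm", "body": {
  "plan": [0, 0, 0, 0, 0, 0, 0, 0, 0, 0, 0, 0, 0, 0, 0, 0, 0, 0]
}}

```text
time_s: 28.15
ee_pos: [619.7, 298.5, 49.4]
ee_rot: [-179.9, -0.1, 2.3]
force: [0.7, 0.1, -2.6]
gripper_width: 51.7
gripper_force: 30.0
```

Call:
{"method": "step_arm", "body": {
  "plan": [0, 0, 0.4, 0, 0, 0, 0, 0, 0.2, 0, 0, 0, 0, 0, 0, 0, 0, 0, 0, 0, 0, 0, 0, 0]
}}

```text
time_s: 28.48
ee_pos: [618.7, 298.2, 41.9]
ee_rot: [180.0, 0.0, 2.3]
force: [0.2, 0.1, -3.0]
gripper_width: 51.7
gripper_force: 30.0
```

Call:
{"method": "step_arm", "body": {
  "plan": [0, 0, 0.1, 0, 0, 0, 0, 0, 0, 0, 0, 0, 0, 0, 0, 0, 0, 0]
}}

```text
time_s: 28.73
ee_pos: [618.8, 298.2, 40.9]
ee_rot: [180.0, -0.0, 2.3]
force: [-0.2, 0.5, -2.6]
gripper_width: 51.7
gripper_force: 30.0
```

Call:
{"method": "step_arm", "body": {
  "plan": [0, 0, 0.1, 0, 0, 0, 0, 0, 0, 0, 0, 0, 0, 0, 0, 0, 0, 0]
}}

```text
time_s: 28.98
ee_pos: [618.8, 298.2, 39.8]
ee_rot: [180.0, 0.0, 2.3]
force: [-0.3, -1.2, -2.8]
gripper_width: 51.4
gripper_force: 30.0
```

Call:
{"method": "step_arm", "body": {
  "plan": [0, 0, 0.1, 0, 0, 0, 0, 0, 0, 0, 0, 0, 0, 0, 0, 0, 0, 0]
}}

```text
time_s: 29.23
ee_pos: [618.9, 298.3, 39.2]
ee_rot: [-180.0, -0.0, 2.3]
force: [-0.5, -0.0, -0.5]
gripper_width: 51.9
gripper_force: 30.0
```

Call:
{"method": "step_arm", "body": {
  "plan": [0, 0, 0, 0, 0, 0, 0, 0, 0, 0, 0, 0, 0, 0, 0, 0, 0, 0, 0, 0, 0, 0, 0, 0, 0, 0, -1, 0, 0, 0],
  "hand": 9.1
}}

```text
time_s: 29.65
ee_pos: [617.5, 297.6, 47.2]
ee_rot: [179.9, 0.2, 2.3]
force: [-0.9, 0.1, -1.1]
gripper_width: 81.9
gripper_force: 0.0
```

Call:
{"method": "step_arm", "body": {
  "plan": [0, 0, -3, 0, 0, 0, 0, 0, -4, 0, 0, 0, 0, 0, -4, 0, 0, 0, 0, 0, -3.5, 0, 0, 0, 0, 0, 0, 0, 0, 0]
}}

```text
time_s: 30.07
ee_pos: [622.6, 300.0, 204.3]
ee_rot: [-179.6, -0.9, 2.3]
force: [0.9, 1.2, 1.5]
gripper_width: 91.1
gripper_force: 0.0
```

Call:
{"method": "step_arm", "body": {
  "plan": [-1.16, 3.25, 0, 0, 0, 0, -1.16, 3.25, 0, 0, 0, 0, -1.16, 3.25, 0, 0, 0, 0, -1.16, 3.25, 0, 0, 0, 0, -1.16, 3.25, 0, 0, 0, 0]
}}

```text
time_s: 30.48
ee_pos: [566.6, 132.2, 194.5]
ee_rot: [180.0, -0.1, 2.3]
force: [1.8, -0.5, 0.7]
gripper_width: 90.9
gripper_force: 0.0
```

Call:
{"method": "step_arm", "body": {
  "plan": [-1.16, 3.25, 0, 0, 0, 0, -1.16, 3.25, 0, 0, 0, 0, 0, 0, 0, 0, 0, 0, 0, 0, 0, 0, 0, 0, 0, 0, 0, 0, 0, 0]
}}

```text
time_s: 30.9
ee_pos: [547.2, 68.0, 194.6]
ee_rot: [-180.0, -0.1, 2.2]
force: [0.1, -0.0, -0.2]
gripper_width: 91.1
gripper_force: 0.0
```

```bash
python3 - <<'E'
from h import *
to(547,67.5,23,2.3)
E
```

```text
at [547.2  68.  194.6] [-1.7997e+02 -9.0000e-02  2.2500e+00] -> shift cm [-0.05  0.06 17.16] len 17.2 turn [-0.0006 -0.0015 -0.0009]
```

Call:
{"method": "step_arm", "body": {
  "plan": [0, 0, 3.6, 0, 0, 0, 0, 0, 3.6, 0, 0, 0, 0, 0, 3.6, 0, 0, 0, 0, 0, 3, 0, 0, 0, 0, 0, 1.8, 0, 0, 0]
}}

```text
time_s: 31.32
ee_pos: [545.3, 69.1, 34.6]
ee_rot: [180.0, 0.3, 2.4]
force: [0.6, -0.2, -1.0]
gripper_width: 91.2
gripper_force: 0.0
```

Call:
{"method": "step_arm", "body": {
  "plan": [0, 0, 1, 0, 0, 0, 0, 0, 0.5, 0, 0, 0, 0, 0, 0, 0, 0, 0, 0, 0, 0, 0, 0, 0]
}}

```text
time_s: 31.65
ee_pos: [547.9, 68.2, 23.8]
ee_rot: [-180.0, -0.1, 2.3]
force: [0.3, 0.1, -0.4]
gripper_width: 90.9
gripper_force: 0.0
```

Call:
{"method": "step_arm", "body": {
  "plan": [0, 0, 0, 0, 0, 0, 0, 0, 0, 0, 0, 0, 0, 0, 0, 0, 0, 0, 0, 0, 0, 0, 0, 0, 0, 0, 0, 0, 0, 0],
  "hand": 5
}}

```text
time_s: 32.07
ee_pos: [547.0, 67.6, 23.4]
ee_rot: [180.0, -0.1, 2.3]
force: [0.6, -0.9, 3.3]
gripper_width: 60.9
gripper_force: 30.5
```

Call:
{"method": "step_arm", "body": {
  "plan": [0, 0, 0, 0, 0, 0, 0, 0, 0, 0, 0, 0, 0, 0, 0, 0, 0, 0, 0, 0, 0, 0, 0, 0]
}}

```text
time_s: 32.4
ee_pos: [547.0, 67.6, 23.4]
ee_rot: [180.0, -0.0, 2.3]
force: [-0.8, -1.3, 5.5]
gripper_width: 60.4
gripper_force: 30.0
```

Call:
{"method": "step_arm", "body": {
  "plan": [0, 0, -2, 0, 0, 0, 0, 0, -4, 0, 0, 0, 0, 0, -4, 0, 0, 0, 0, 0, -4, 0, 0, 0, 0, 0, -2, 0, 0, 0]
}}

```text
time_s: 32.82
ee_pos: [548.5, 67.9, 187.4]
ee_rot: [-180.0, -0.4, 2.3]
force: [0.1, 0.1, -1.5]
gripper_width: 60.5
gripper_force: 30.0
```

Call:
{"method": "step_arm", "body": {
  "plan": [0, 0, 0, 0, 0, 0, 0, 0, 0, 0, 0, 0, 0, 0, 0, 0, 0, 0]
}}

```text
time_s: 33.07
ee_pos: [545.4, 67.6, 181.1]
ee_rot: [180.0, 0.2, 2.3]
force: [-0.0, 0.3, -1.1]
gripper_width: 60.5
gripper_force: 30.0
```

```bash
python3 - <<'E'
from h import *
from top import T
for q in ((427,172.6),(397,144),(457,144),(457,201),(397,201)): print(world(T,q,55).round(1))
to(430,-306,180,2.3)
E
```

```text
[ 509.5 -309.9   55. ]
[ 576.6 -237.7   55. ]
[ 580.1 -381.4   55. ]
[ 443.4 -381.5   55. ]
[ 440.  -239.1   55. ]
at [545.4  67.6 181.1] [179.98   0.21   2.28] -> shift cm [-13.02  36.87   0.16] len 39.1 turn [ 0.0003  0.0037 -0.0004]
```

Call:
{"method": "step_arm", "body": {
  "plan": [-1.08, 3.07, 0, 0, 0, 0, -1.08, 3.07, 0, 0, 0, 0, -1.08, 3.07, 0, 0, 0, 0, -1.08, 3.07, 0, 0, 0, 0, -1.08, 3.07, 0, 0, 0, 0]
}}

```text
time_s: 33.48
ee_pos: [496.8, -88.8, 180.3]
ee_rot: [-179.9, 0.3, 2.3]
force: [0.9, -0.4, -1.4]
gripper_width: 60.6
gripper_force: 30.0
```

Call:
{"method": "step_arm", "body": {
  "plan": [-1.08, 3.07, 0, 0, 0, 0, -1.08, 3.07, 0, 0, 0, 0, -1.08, 3.07, 0, 0, 0, 0, -1.08, 3.07, 0, 0, 0, 0, -1.08, 3.07, 0, 0, 0, 0]
}}

```text
time_s: 33.9
ee_pos: [449.1, -244.1, 180.3]
ee_rot: [-179.8, 0.3, 2.3]
force: [0.4, 0.5, -1.6]
gripper_width: 60.8
gripper_force: 30.0
```

Call:
{"method": "step_arm", "body": {
  "plan": [-1.08, 3.07, 0, 0, 0, 0, -1.08, 3.07, 0, 0, 0, 0, 0, 0, 0, 0, 0, 0, 0, 0, 0, 0, 0, 0, 0, 0, 0, 0, 0, 0]
}}

```text
time_s: 34.32
ee_pos: [431.1, -304.6, 181.1]
ee_rot: [-179.8, 0.2, 2.2]
force: [0.1, 0.5, -0.6]
gripper_width: 61.0
gripper_force: 30.0
```

```bash
python3 - <<'E'
from h import *
p=viewer.grab_frame("wrist"); im=p["img"][:,:,::-1].copy()
M=rot([0,0,1.5])
for x,y in ((67,72),(67,-72),(-67,-72),(-67,72),(0,0)):
    q=proj(p,np.array([511,-308.5,0])+M@[x,y,55],True); cv2.circle(im,tuple(int(v) for v in q.round()),2,(0,0,255),-1)
t=viewer.grab_frame("top")["img"][90:230,130:290,::-1]; s=viewer.grab_frame("scene")["img"][120:220,330:490,::-1]
b=np.zeros((600,640,3),np.uint8); b[:270]=im[:270]; b[280:580,:330]=cv2.resize(t,(330,300)); b[280:580,330:]=cv2.resize(s,(310,300))
cv2.imwrite("pics/w7.png",b)
to(511,-308.5,85,2.3)
E
```

```text
at [ 432.  -304.3  182.3] [-1.7994e+02  6.0000e-02  2.3700e+00] -> shift cm [7.89 0.76 9.72] len 12.5 turn [-0.0011  0.001   0.0012]
```

View pics/w7.png

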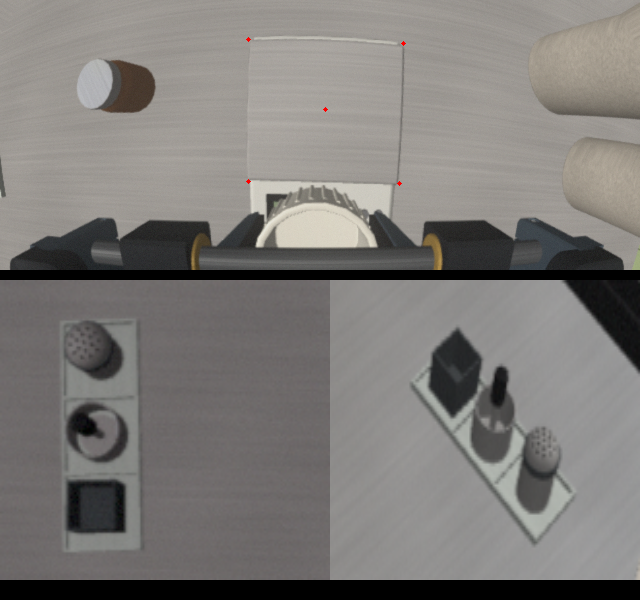

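Call:
{"method": "step_arm", "body": {
  "plan": [2.63, 0.25, 0, 0, 0, 0, 2.63, 0.25, 0, 0, 0, 0, 2.63, 0.26, 0, 0, 0, 0, 0, 0, 0, 0, 0, 0, 0, 0, 3, 0, 0, 0]
}}

```text
time_s: 34.88
ee_pos: [516.0, -310.9, 157.7]
ee_rot: [179.6, -0.6, 2.5]
force: [0.6, -1.4, -0.7]
gripper_width: 60.2
gripper_force: 30.0
```

Call:
{"method": "step_arm", "body": {
  "plan": [0, 0, 3, 0, 0, 0, 0, 0, 2.2, 0, 0, 0, 0, 0, 1, 0, 0, 0, 0, 0, 0, 0, 0, 0, 0, 0, 0, 0, 0, 0]
}}

```text
time_s: 35.3
ee_pos: [511.4, -309.7, 91.3]
ee_rot: [180.0, -0.0, 2.3]
force: [-0.2, 0.7, -1.3]
gripper_width: 60.7
gripper_force: 30.0
```

Call:
{"method": "step_arm", "body": {
  "plan": [0, 0, 0, 0, 0, 0, 0, 0, 0, 0, 0, 0, 0, 0, 0, 0, 0, 0]
}}

```text
time_s: 35.55
ee_pos: [511.7, -310.5, 92.5]
ee_rot: [179.9, -0.1, 2.3]
force: [0.8, 0.1, -0.8]
gripper_width: 60.7
gripper_force: 30.0
```

92 → about 78.4; go down 11 mm, then by 1 mm.

Call:
{"method": "step_arm", "body": {
  "plan": [0, 0, 0.6, 0, 0, 0, 0, 0, 0.4, 0, 0, 0, 0, 0, 0.1, 0, 0, 0, 0, 0, 0, 0, 0, 0, 0, 0, 0, 0, 0, 0]
}}

```text
time_s: 35.97
ee_pos: [510.9, -310.0, 79.7]
ee_rot: [-180.0, 0.0, 2.3]
force: [-0.3, -0.2, -0.9]
gripper_width: 60.8
gripper_force: 30.0
```

Call:
{"method": "step_arm", "body": {
  "plan": [0, 0, 0.1, 0, 0, 0, 0, 0, 0, 0, 0, 0, 0, 0, 0, 0, 0, 0]
}}

```text
time_s: 36.22
ee_pos: [511.1, -310.1, 79.0]
ee_rot: [180.0, -0.0, 2.3]
force: [-0.1, -0.4, -1.1]
gripper_width: 60.8
gripper_force: 30.0
```

Call:
{"method": "step_arm", "body": {
  "plan": [0, 0, 0.1, 0, 0, 0, 0, 0, 0, 0, 0, 0, 0, 0, 0, 0, 0, 0]
}}

```text
time_s: 36.47
ee_pos: [511.2, -310.2, 78.4]
ee_rot: [180.0, -0.0, 2.3]
force: [-0.4, 1.1, 2.7]
gripper_width: 60.4
gripper_force: 30.0
```

Contact; release, rise, and move clear.

Call:
{"method": "step_arm", "body": {
  "plan": [0, 0, 0, 0, 0, 0, 0, 0, 0, 0, 0, 0, 0, 0, 0, 0, 0, 0, 0, 0, 0, 0, 0, 0, 0, 0, -0.5, 0, 0, 0],
  "hand": 9.1
}}

```text
time_s: 36.88
ee_pos: [510.4, -309.7, 82.1]
ee_rot: [-179.9, 0.1, 2.3]
force: [-0.4, 0.5, 0.3]
gripper_width: 89.9
gripper_force: 0.0
```

Call:
{"method": "step_arm", "body": {
  "plan": [0, 0, -2, 0, 0, 0, 0, 0, -4, 0, 0, 0, 0, 0, -4, 0, 0, 0, 0, 0, -4, 0, 0, 0, 0, 0, 0, 0, 0, 0]
}}

```text
time_s: 37.3
ee_pos: [514.7, -312.3, 232.4]
ee_rot: [179.4, -0.8, 2.3]
force: [1.9, -0.3, 0.8]
gripper_width: 91.0
gripper_force: 0.0
```

Call:
{"method": "step_arm", "body": {
  "plan": [-3, 0, 0, 0, 0, 0, -3, 0, 0, 0, 0, 0, -3, 0, 0, 0, 0, 0, -3, 0, 0, 0, 0, 0, 0, 0, 0, 0, 0, 0]
}}

```text
time_s: 37.72
ee_pos: [386.3, -314.1, 223.2]
ee_rot: [-180.0, 0.2, 2.2]
force: [-0.4, 1.4, -0.8]
gripper_width: 91.0
gripper_force: 0.0
```

Call:
{"method": "step_arm", "body": {
  "plan": [0, 0, 0, 0, 0, 0, 0, 0, 0, 0, 0, 0, 0, 0, 0, 0, 0, 0, 0, 0, 0, 0, 0, 0, 0, 0, 0, 0, 0, 0]
}}

```text
time_s: 38.13
ee_pos: [391.9, -314.8, 222.7]
ee_rot: [-180.0, 0.0, 2.3]
force: [-0.1, -0.5, -1.1]
gripper_width: 90.6
gripper_force: 0.0
```

```bash
python3 - <<'E'
from h import *
im=viewer.grab_frame("scene")["img"]; w=viewer.grab_frame("wrist")["img"]
cv2.imwrite("pics/f.png",np.vstack([im[120:320,100:500],w[:200,120:520]])[:,:,::-1])
E
```

```text
(no output)
```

View pics/f.png

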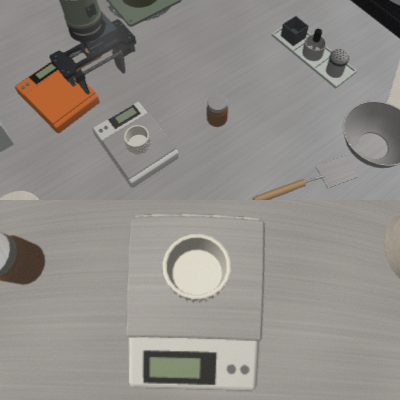

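The picture shows the ramekin in the middle of the scale's platform at (137,135), tin, ring with pusher and shaker in the tray around (315,45), and the jar where it stood at (217,110).

```bash
python3 -c "
from workcell import env
print(env.job_done())"
```

```text
the job is handed in; nothing more can be done
None
```

The station is laid out and handed in at about 38 s: tin, ring with the pusher inside, and shaker stand in the tray's three bays from nearest to farthest, the ramekin stands mid-platform on the white scale, and the jar was not moved.

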